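Add a friction disc and a separator plate to the plate clutch of a shaker drive

ROBOT

A 6-joint arm with a two-finger parallel gripper is mounted at the origin on the work surface. World frame = base frame: x ahead of the robot, y to its left, z up, the work surface at z = 0. Lengths are in mm, angles in rad, forces in N, time in s.
With the tool pointing down it reaches from about 275 to 750 mm from the base axis. Payload 10.2 kg.
Tool frame: the origin (TCP) lies between the finger pads; the fingertips stand 8 mm ahead of it and the grasp point (between the pads) lies 11 mm behind it; z points along the fingers, x is the direction in which the jaws open and shut, and the axes are right-handed (so a half turn about z gives the same grasp; the last joint's range is limited). The gripper opens to 85 mm and grips with 20 to 120 N. Pads are 22 mm wide; open, the fingers measure 114 mm over their backs; the gripper's body (76 mm by 85 mm) begins 54 mm behind the grasp point. The pads swing forward as they close: fully open they stand 13 mm farther back than shut.
Start: joints at [-1.518, 0.313, 1.498, -0, 1.331, -0.223], TCP at [142.953, -505.169, 239.294] pointing down, gripper open.
Joint ranges: [-2.94, 2.94], [-0.97, 2.17], [0.19, 2.56], [-1.23, 4.37], [0.02, 3.11], [-2.88, 2.88]. Speed limits (rad/s): [2.39, 2.39, 3.01, 3.14, 3.14, 3.14].

INTERFACE

Orientations are given as a unit quaternion [w, x, y, z].
In Python, from rig import sense, eyes, ctrl gives the robot as it stands.
- The arm moves only by the tool move_arm, never from a script. Its argument "rows" is a list that holds one entry, the list of rows, each a list of 5 numbers: the shift along the tool's x, y, z in mm, then the turn about the tool's z in units of 6 degrees (1.0 is 6 degrees), then the gripper command: -1 is shut, 1 is fully open, values between are in proportion. In form: [[[dx, dy, dz, roll, jaw], ...]]. A call has 1 to 12 rows; each row is the pose to reach, as a shift and turn from the pose measured when the call began, along the tool's axes at that moment; what a row does not reach only later rows make up. A row lasts 1/8 s, in which the tool goes at most 62.5 mm and 10.7 degrees, less where a joint would pass 70% of its speed; a pose out of reach is approached as far as the arm can. A call with a gripper value outside its range is refused whole. The fingers move at their own pace and stop on an object; "squeeze" is the grip in N (left out, the last holds). Time passes only in rows, so rows that repeat a pose let the fingers close. It gives the time, the measured TCP pose, the force and the opening at its end, in the units of the state.
- sense(): the state, without advancing time (a new reading comes with each control period).
- eyes.capture(name): name is "scene" or "top"; returns a dict with "color" (420x560x3 uint8, blue, green, red), "vertical_fov" (degrees; the focal length in pixels is half the picture's height over the tangent of half this angle, whatever the lens; pixels are square), "cx", "cy" (the principal point, pixels), "xyz" and "attitude" of the camera in the world. Camera axes: x right, y down, z forward; pixel columns grow to the right and rows downward; lengths in mm; the calibration is good to about 2 mm. A picture is of the moment at which its call begins. There is no depth.
- ctrl.finish_job(): hands the job in, once; it reports no verdict.
The state is a dict: "time_s": time; "joints": joint angles; "dq": joint speeds; "tau": joint torques, N m; "eef_pos": TCP position; "ee_rot": TCP orientation; "force": force on the tool from outside, world axes, zero at the start; "wrist_torque": the same for the moment, N m; "grip_width": opening from 0.0 (shut) to 1.0 (fully open).
Only numpy, scipy, OpenCV 4.12 (cv2) and the standard library are available. Lean on these libraries where they do the work, as an engineer would, in place of code of your own. Each camera call takes 0.05 s, during which the arm holds its last target. There are 200 camera calls.

TASK

Carry on building the plate clutch on the shaker drive: slide the friction disc down the splined hub until it lies fully home on the steel plate already in the basket, then lay the loose separator plate on top of it, its two tabs down in the basket's slots and lying flat. The hub has stopped at some unknown angle, so feel for the splines, turning the disc on them under light pressure until it drops in; never force a plate down (a push of 40 N would burr the splines), and leave the bottle, the jar and the screwdriver alone.

Things in the scene. Friction and masses are not known exactly. Their poses are not given: they have to be found in the camera images.
- drive: Worm gear motor bolted to the bench, shaft up, an open clutch on top. Origin on the bench on the shaft axis (local z). Housing 110 x 110 mm, feet 124; its top is 40 mm up, the clutch basket's flange (diameter 96) 48 up. A motor (diameter 47) sticks out to local +x as far as 156 mm, its terminal box up to 59 high. The basket's +y and -y sides are open down to the flange: room for fingers.
- seat (a point): Point on the shaft axis at the top of the first steel separator plate, which already lies in the basket (diameter 60 mm, its tabs in the slots): the friction disc's underside comes home here. 58 mm above the bench. Axes as the drive's.
- hub_top (a point): Point on the shaft axis, 86 mm above the bench, at the flat top of the hub with 6 splines: core radius 13 mm, splines 6.5 wide out to radius 18, square ends; the 15 mm shaft end stands 3 mm proud. The worm gear locks the hub; it has stopped at an angle that is not reported (repeats every 60 degrees): see or feel it. This point's axes are the drive's, they do NOT tell the splines' angle.
- slot_a (a point): Mouth of the basket slot on the drive's +x side, 78 mm above the bench, 40.5 from the axis. A slot is the 16.6 mm gap between two upright steel prongs (each 9 x 10 mm, radius 36 to 45 mm; a pair is 36.6 wide over all; tops 78 up, square), open at the top and down to the first plate.
- slot_b (a point): Mouth of the like slot on the drive's -x side.
- friction_disc: Loose clutch disc lying flat: lined ring, outside 60 mm, 6 thick, about 70 g, with 6 teeth pointing INWARD to fit between the hub's splines: tips at radius 14.3, bore radius 19.3, teeth 6.2 wide, one on local y, one every 60 degrees; play about 1.2 mm sideways, 5 degrees either way. Origin: centre of its underside, z up (faces alike). Grip it across the rim at any angle.
- separator: Loose plain steel plate lying flat: ring, outside 60 mm, bore 42 (clears the hub), 5 thick, about 60 g, with two tabs pointing OUTWARD along local +x and -x, 14 wide, reaching to radius 43 mm, to fit the basket's slots (1.3 mm of play each side). Origin: centre of its underside, z up (faces and ends alike). Grip it across the rim along local y, between the tabs.
- amber_bottle: Brown reagent bottle, diameter 60, height 135 mm, standing on the bench; a bystander. Origin: centre of its underside.
- white_jar: White plastic jar, diameter 68, height 85 mm, standing on the bench; a bystander. Origin: centre of its underside.
- screwdriver: Screwdriver about 190 mm long lying on the bench along its local x; a bystander.
Mind the look-alikes: they are no part of the job. What is shaped like the drive but red is not meant. Several things have the shape of the separator; the one meant has the colours described above.

How it is judged (in metres and radians):
On the way, in this order (a step that is already met when the one before it is completed fails the run):
1. the friction disc is fully home on the hub, resting on the first plate (z of friction_disc in the frame of drive below 0.0598 m and horizontal distance between friction_disc and drive below 0.003 m and angle between friction_disc's own z axis and vertical below 0.05 rad), for 0.2 s.
2. the separator plate lies on the disc with its tabs in the slots (z of separator in the frame of drive between 0.0625 and 0.066 m and horizontal distance between separator and drive below 0.004 m and angle between the x axis of separator and the x axis of drive, either way round below 0.08 rad and angle between separator's own z axis and vertical below 0.05 rad), for 0.2 s.
At the end, for the whole second after the job is handed in: Disc meshed and home: underside at most 59.8 mm above the drive's origin (58 when home), centred within 3 mm. Separator on it: underside 62.5 to 66 mm up (64 when home), centred within 4 mm, tabs within 5 degrees of the slots. Both level within 3 degrees, at rest (all of step 1 and all of step 2 and linear speed of each of friction_disc, separator below 0.02 m/s); the robot touches nothing.
It fails at once if the friction disc is pushed against the hub, plate or basket with more than 40 N (contact force between friction_disc and drive above 40 N).
It fails at once if the separator is pushed against the basket or hub with more than 40 N (contact force between separator and drive above 40 N).
It fails at once if the bottle is moved by 20 mm (distance of amber_bottle from where it was at the start of the episode above 0.02 m).
It fails at once if the jar is moved by 20 mm (distance of white_jar from where it was at the start of the episode above 0.02 m).
It fails at once if the screwdriver is moved by 20 mm (distance of screwdriver from where it was at the start of the episode above 0.02 m).
It also fails if it takes over 61 s, if anything falls off the work surface, if the arm or the gripper's body presses on something with over 40 N, if the wrist force passes 120 N, or if a joint passes its speed limit or range.

## Working session

There is one attempt and no reset: what is moved stays moved. The work goes in short steps, Python scripts to look and compute and a tool call to move; the robot and the scene stay as the last step left them, time stands still between calls to the robot, and variables do not carry over. Pictures are saved under pics/ and viewed, about 8 in all and at most 12, crops included, and the job is handed in when it is done.

Besides the shell and the picture viewer there is one more tool, called after "Call:" as name(argument=value, ...), one argument or row to a line, values as JSON. move_arm: Moves the arm, as the interface text tells. Its arguments: {"type":"object","properties":{"rows":{"type":"array","items":{"type":"array","items":{"type":"array","items":{"type":"number"}}}},"squeeze":{"type":"number"}},"required":["rows"]}

```bash
mkdir -p pics; ls; cat > h.py <<'E'
import numpy as np,cv2
from scipy.spatial.transform import Rotation as R
from rig import sense,eyes,ctrl
def q2R(q): return R.from_quat([q[1],q[2],q[3],q[0]]).as_matrix()
def cam(c):
    a=np.array(c['attitude'],float); M=q2R(a) if a.size==4 else a.reshape(3,3)
    f=c['color'].shape[0]/2/np.tan(np.radians(c['vertical_fov'])/2)
    return M,np.array(c['xyz'],float),f
def onplane(c,u,v,z):
    M,p,f=cam(c); d=M@np.array([(u-c['cx'])/f,(v-c['cy'])/f,1.]); return p+d*(z-p[2])/d[2]
def proj(c,P):
    M,p,f=cam(c); q=M.T@(np.array(P,float)-p); return np.array([c['cx']+f*q[0]/q[2],c['cy']+f*q[1]/q[2]])
def yaw():
    M=q2R(sense()['ee_rot']); return np.degrees(np.arctan2(M[1,0],M[0,0])),M
E
python3 - <<'E'
from h import *
import pickle
for n in ('top','scene'):
    c=eyes.capture(n); cv2.imwrite(f'pics/{n}0.png',c['color']); pickle.dump(c,open(f'{n}0.pkl','wb'))
    print(n,{k:v for k,v in c.items() if k!='color'})
print(sense())
E
```

```text
pics
top {'vertical_fov': 48.146614942363236, 'cx': 277.8574277229169, 'cy': 211.31516171317753, 'xyz': array([ 493.19562798,  -38.57737891, 1086.62494068]), 'attitude': array([-0.0276695 ,  0.71190674, -0.70051289,  0.04129028])}
scene {'vertical_fov': 54.555977125656725, 'cx': 275.5349789712921, 'cy': 205.41316401244026, 'xyz': array([850.53941897, 455.79263623, 852.38867908]), 'attitude': array([-0.07305548,  0.22832596,  0.92660549, -0.28971093])}
{'time_s': 0.1, 'joints': array([-1.51840058e+00,  3.13426648e-01,  1.49834977e+00,  1.85834435e-05,
        1.33100199e+00, -2.23411332e-01]), 'dq': array([-0.0005412 , -0.0010842 , -0.00317919,  0.00103687,  0.00117398,
       -0.0001745 ]), 'tau': array([ 2.03900643e-03, -4.12899792e+01, -2.60139334e+01, -2.46930895e-04,
        3.06961316e-03,  8.89705547e-06]), 'eef_pos': array([ 142.94532654, -504.94165635,  238.77988311]), 'ee_rot': array([-4.59313445e-04,  7.97596044e-01, -6.03191677e-01, -3.74990171e-04]), 'force': array([-0.28656301,  0.36238769, -0.10090606]), 'wrist_torque': array([-0.0083108 , -0.03675122,  0.00915534]), 'grip_width': 0.9962961587350803}
```

View pics/top0.png

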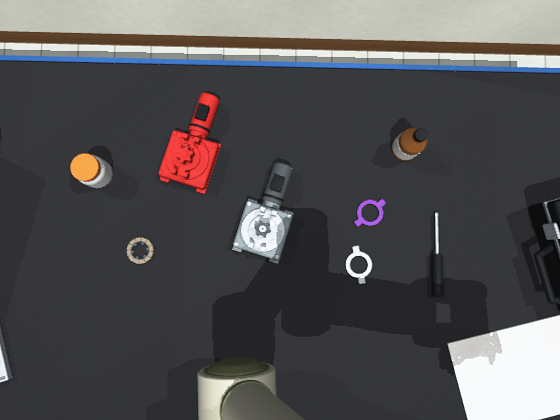

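View pics/scene0.png

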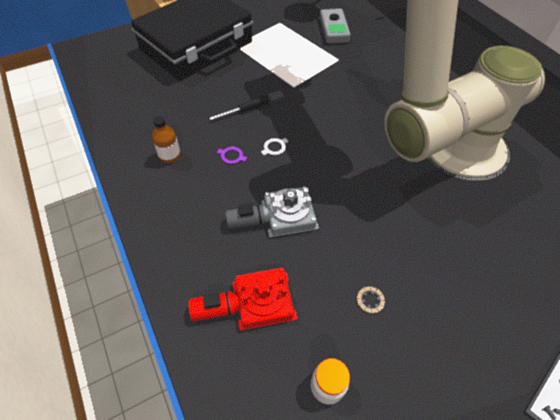

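Top picture: the drive is the grey one at (263,228), and its look-alike is the red one at (190,160). For the separator I choose the steel ring at (358,264) over the purple one at (370,212). The disc is the tan ring at (140,250), with nothing like it around. The bottle is at (410,142), the jar at (90,170) and the screwdriver at (436,255). I'll check the choice in a close crop and measure.

```bash
python3 - <<'E'
from h import *
import pickle
c=pickle.load(open('top0.pkl','rb')); im=c['color']; s=pickle.load(open('scene0.pkl','rb'))
def crop(im,u,v,h,o): return cv2.resize(im[v-h:v+h,u-h:u+h],(o,o),interpolation=cv2.INTER_CUBIC)
A=crop(im,264,230,36,480); B=np.vstack([crop(im,140,250,24,240),crop(im,358,264,24,240)])
cv2.imwrite('pics/crop1.png',np.hstack([A,B]))
hsv=cv2.cvtColor(im,cv2.COLOR_BGR2HSV)
def blob(m,u,v,h):
    k=np.zeros(m.shape,np.uint8); k[v-h:v+h,u-h:u+h]=(m[v-h:v+h,u-h:u+h])*255
    cs,_=cv2.findContours(k,cv2.RETR_EXTERNAL,cv2.CHAIN_APPROX_NONE); return max(cs,key=cv2.contourArea)[:,0,:].astype(float)
# disc
k=blob(hsv[...,2]>70,140,250,22); P=np.array([onplane(c,u,v,6)[:2] for u,v in k])
e=cv2.minEnclosingCircle(P.astype(np.float32)); print('disc',e, P.mean(0))
k=blob(hsv[...,2]>110,358,264,26); P=np.array([onplane(c,u,v,5)[:2] for u,v in k])
e=cv2.minEnclosingCircle(P.astype(np.float32)); print('sep',e)
ctr=np.array(e[0]); d=P-ctr; r=np.hypot(*d.T); t=d[r>35]; a=np.arctan2(t[:,1],t[:,0]); print('sep yaw',np.degrees(np.angle(np.exp(2j*a).mean())/2), r[r<34].mean(), len(t))
k=blob((hsv[...,2]>75)&(hsv[...,1]<90),264,234,34); rc=cv2.minAreaRect(np.array([onplane(c,u,v,40)[:2] for u,v in k],np.float32)); print('drive rect',rc)
print(onplane(c,282,175,25),onplane(c,263,228,86))
E
```

```text
disc ((505.4366760253906, 255.2547607421875), 31.071500778198242) [505.2592042  255.30728567]
sep ((481.11572265625, -247.86801147460938), 43.637962341308594)
sep yaw 10.158519790129782 30.005755318994993 24
drive rect ((559.9310302734375, -25.739791870117188), (108.24933624267578, 136.01931762695312), 73.41836547851562)
[680.89403903 -66.4756881   25.        ] [555.04094214 -26.0175659   86.        ]
```

View pics/crop1.png

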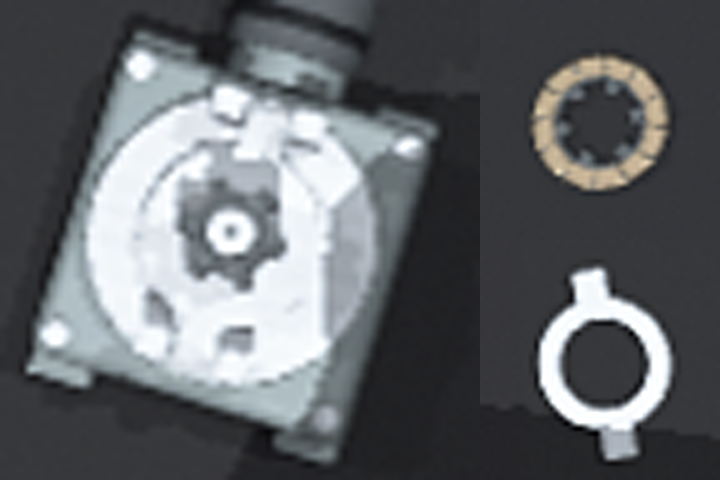

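```bash
python3 - <<'E'
from h import *
import pickle
c=pickle.load(open('top0.pkl','rb')); im=c['color']; g=cv2.cvtColor(im,cv2.COLOR_BGR2GRAY).astype(np.float32)
b=[onplane(c,228+x*.15,194+y*.15,42)[:2] for x,y in [(140,65),(408,147),(55,332),(327,418)]]
print('bolts ctr',np.mean(b,0)); d1=b[0]-b[1]; d2=b[2]-b[3]; d3=b[0]-b[2]; d4=b[1]-b[3]
for d in(d1,d2): print('yaw from y edges',np.degrees(np.arctan2(-d[0],d[1])),np.hypot(*d))
for d in(d3,d4): print('yaw x edges',np.degrees(np.arctan2(d[1],d[0])),np.hypot(*d))
# shaft top: bright centroid at z=89
w=g[222:236,256:270]; ys,xs=np.mgrid[222:236,256:270]
r=np.hypot(xs-262.65,ys-228.65)<4.2; ww=np.clip(w-130,0,None)*r; u,v=(ww*xs).sum()/ww.sum(),(ww*ys).sum()/ww.sum()
H=onplane(c,u,v,89); print('shaft px',u,v,'xy',H)
def six(C,z,rs,name):
    th=np.radians(np.arange(0,360,2)); s=0
    for r in rs:
        uv=np.array([proj(c,[C[0]+r*np.cos(t),C[1]+r*np.sin(t),z]) for t in th],np.float32)
        s=s+cv2.remap(g,uv[:,0],uv[:,1],cv2.INTER_CUBIC).ravel()
    f=(s*np.exp(-6j*th)).mean()/len(rs); 
    print(name,'bright peak at',(-np.degrees(np.angle(f))/-6)%60 if 0 else (np.degrees(-np.angle(f))/6)%60,'dark at',(np.degrees(-np.angle(f))/6+30)%60,'amp',abs(f), 'std', s.std()/len(rs))
six(H,86,[14,15,16,17,18],'hub'); six(H,86,[16,17],'hub')
six((505.4,255.2),6,[15,16,17,18],'disc'); six((505.4,255.2),6,[16,17],'disc')
print('tool yaw',yaw()[0])
E
```

```text
bolts ctr [553.34351404 -25.30956846]
yaw from y edges -16.113327140351103 93.90481236857086
yaw from y edges -16.59622286335382 94.73913228850122
yaw x edges -16.346222505651863 93.50611858518418
yaw x edges -15.839393951410628 94.3048872826009
shaft px 262.1862457170827 228.34703866862458 xy [554.08925868 -24.34125692  89.        ]
hub bright peak at 43.86350379786414 dark at 13.863503797864137 amp 21.30888371919953 std 36.111664
hub bright peak at 43.705633065573416 dark at 13.705633065573416 amp 27.314734047662245 std 47.34073
disc bright peak at 40.95794997384279 dark at 10.957949973842783 amp 16.34472530301666 std 25.630976
disc bright peak at 41.03515816938345 dark at 11.035158169383454 amp 18.333798641084616 std 28.574219
tool yaw -74.19766259040098
```

Steel separator confirmed, with tabs along 10° yaw. The drive's yaw is -16.3° and its axis is at (554,-24.5). The hub gaps lie at 43.8° and the disc teeth at 41.0° (mod 60), so gripping the disc at tool yaw 71° brings it over the hub nearly meshed, with the fingers on the open sides.

```bash
cat >> h.py <<'E'
def to(x,y,z,yw=None):
    s=sense(); a,M=yaw(); d=M.T@(np.array([x,y,z])-s['eef_pos'])
    dr=0 if yw is None else (yw-a+180)%360-180
    print('shift',np.round(d,2),'roll',round(-dr/6,3),'now',np.round(s['eef_pos'],1),'yaw',round(a,2),'tilt',np.round(M[:,2],4),'t',round(s['time_s'],2),'F',np.round(s['force'],1),'g',round(s['grip_width'],3))
E
python3 -c "
from h import *
to(505.4,255.2,90,71)"
```

```text
shift [-632.54 -555.72  149.66] roll -24.2 now [ 142.9 -504.9  238.8] yaw -74.2 tilt [-0.      0.0012 -1.    ] t 0.1 F [-0.3  0.4 -0.1] g 0.996
```

Call:
move_arm(
  rows=[
    [[-632.5,-555.7,149.6,-24.2,0.65],[-632.5,-555.7,149.6,-24.2,0.65],[-632.5,-555.7,149.6,-24.2,0.65],[-632.5,-555.7,149.6,-24.2,0.65],[-632.5,-555.7,149.6,-24.2,0.65],[-632.5,-555.7,149.6,-24.2,0.65],[-632.5,-555.7,149.6,-24.2,0.65],[-632.5,-555.7,149.6,-24.2,0.65],[-632.5,-555.7,149.6,-24.2,0.65],[-632.5,-555.7,149.6,-24.2,0.65],[-632.5,-555.7,149.6,-24.2,0.65],[-632.5,-555.7,149.6,-24.2,0.65]],
  ],
  squeeze=25,
)

```text
time_s: 1.6
eef_pos: [461.2, 163.6, 107.9]
ee_rot: [-0.0, 0.887, 0.462, 0.0]
force: [0.4, -1.0, 0.7]
grip_width: 0.822
```

```bash
python3 -c "
from h import *
to(505.4,255.2,40,71);to(505.4,255.2,9,71)"
```

```text
shift [100.32 -16.15  68.  ] roll -2.651 now [461.2 163.6 107.9] yaw 55.09 tilt [ 1.e-04  9.e-04 -1.e+00] t 1.6 F [ 0.4 -1.   0.7] g 0.822
shift [100.29 -16.14  99.  ] roll -2.651 now [461.2 163.6 107.9] yaw 55.09 tilt [ 1.e-04  9.e-04 -1.e+00] t 1.6 F [ 0.4 -1.   0.7] g 0.822
```

Call:
move_arm(
  rows=[
    [[100.3,-16.1,40,-2.65,0.65],[100.3,-16.1,40,-2.65,0.65],[100.3,-16.1,70,-2.65,0.65],[100.3,-16.1,90,-2.65,0.65],[100.3,-16.1,96,-2.65,0.65],[100.3,-16.1,96,-2.65,0.65],[100.3,-16.1,96,-2.65,0.65]],
  ],
)

```text
time_s: 2.48
eef_pos: [505.9, 255.2, 12.9]
ee_rot: [-0.0, 0.814, 0.581, 0.001]
force: [0.7, -0.1, 0.2]
grip_width: 0.823
```

```bash
python3 -c "
from h import *
c=eyes.capture('scene'); u,v=map(int,proj(c,[505,255,20]));print(u,v)
cv2.imwrite('pics/s1.png',cv2.resize(c['color'][v-60:v+60,u-70:u+70],None,fx=5,fy=5,interpolation=cv2.INTER_CUBIC))
to(505.4,255.2,6,71)"
```

```text
372 296
shift [-0.21 -0.47  6.89] roll -0.002 now [505.9 255.2  12.9] yaw 70.99 tilt [ 0.0016  0.0013 -1.    ] t 2.52 F [ 0.5  0.4 -0. ] g 0.825
```

View pics/s1.png

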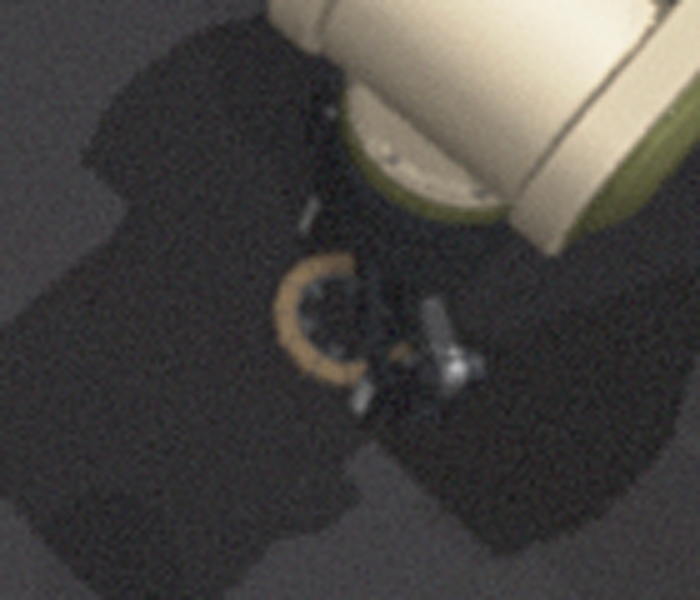

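The jaws straddle the disc: the ring is at crop (335,320), with pads at (310,215) and (362,395). I'll go down gently and close.

Call:
move_arm(
  rows=[
    [[-0.2,-0.5,3,0,0.65],[-0.2,-0.5,5,0,0.65],[-0.2,-0.5,7,0,0.65],[-0.2,-0.5,7,0,0.65]],
  ],
)

```text
time_s: 3.02
eef_pos: [505.3, 255.2, 5.7]
ee_rot: [-0.0, 0.814, 0.581, 0.001]
force: [-1.0, -0.4, 0.3]
grip_width: 0.828
```

Call:
move_arm(
  rows=[
    [[0,0,0,0,0.3],[0,0,0,0,0.3],[0,0,0,0,0.3],[0,0,0,0,0.3]],
  ],
  squeeze=30,
)

```text
time_s: 3.52
eef_pos: [505.3, 255.2, 6.2]
ee_rot: [-0.0, 0.814, 0.581, 0.001]
force: [-1.9, -0.4, 6.2]
grip_width: 0.678
```

Call:
move_arm(
  rows=[
    [[0,0,-1,0,-0.2],[0,0,-1,0,-0.2],[0,0,-1,0,-0.2]],
  ],
  squeeze=40,
)

```text
time_s: 3.9
eef_pos: [505.3, 255.2, 7.0]
ee_rot: [-0.0, 0.814, 0.581, 0.001]
force: [0.1, 0.4, -1.4]
grip_width: 0.675
```

Call:
move_arm(
  rows=[
    [[0,0,-30,0,-0.2],[0,0,-60,0,-0.2],[0,0,-60,0,-0.2]],
  ],
)

```text
time_s: 4.28
eef_pos: [506.2, 255.4, 68.8]
ee_rot: [0.001, 0.814, 0.581, 0.003]
force: [0.1, -0.4, -1.3]
grip_width: 0.675
```

```bash
python3 -c "
from h import *
c=eyes.capture('scene'); u,v=map(int,proj(c,[505,255,65]));print(u,v)
cv2.imwrite('pics/s2.png',cv2.resize(c['color'][v-50:v+50,u-60:u+60],None,fx=5,fy=5,interpolation=cv2.INTER_CUBIC))
to(554,-24.4,120,73.8)"
```

```text
377 288
shift [-248.39  137.14  -53.1 ] roll -0.468 now [505.3 255.2  67.2] yaw 70.99 tilt [ 0.0022  0.0015 -1.    ] t 4.33 F [-0.3  0.  -0.4] g 0.671
```

View pics/s2.png

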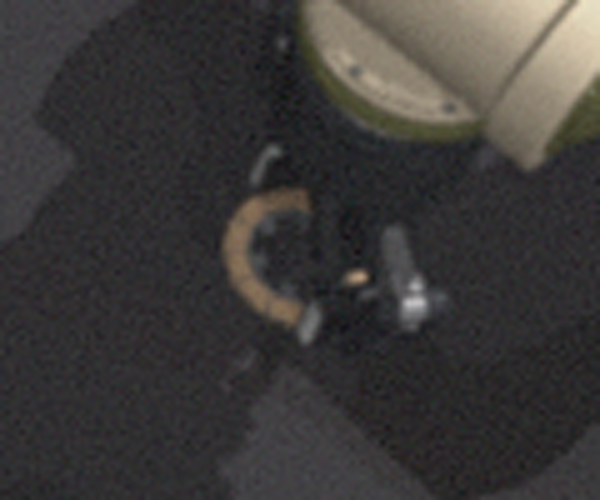

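Disc held: the tan ring sits between the pads at (240,250), and it lifted level. Next I carry it over the hub.

Call:
move_arm(
  rows=[
    [[-100,55,-53,-0.47,-0.2],[-248.4,137.1,-53,-0.47,-0.2],[-248.4,137.1,-53,-0.47,-0.2],[-248.4,137.1,-53,-0.47,-0.2],[-248.4,137.1,-53,-0.47,-0.2],[-248.4,137.1,-53,-0.47,-0.2],[-248.4,137.1,-53,-0.47,-0.2],[-248.4,137.1,-53,-0.47,-0.2]],
  ],
)

```text
time_s: 5.32
eef_pos: [553.6, -23.2, 119.3]
ee_rot: [-0.0, 0.799, 0.601, 0.001]
force: [0.2, 0.0, -0.5]
grip_width: 0.673
```

```bash
python3 -c "
from h import *
import pickle
for n in ('top','scene'):
    c=eyes.capture(n); pickle.dump(c,open(n+'3.pkl','wb')); u,v=map(int,proj(c,[554,-24,100]));print(n,u,v)
    cv2.imwrite('pics/%s3.png'%n,cv2.resize(c['color'][v-50:v+50,u-38:u+38],None,fx=5,fy=5,interpolation=cv2.INTER_CUBIC))
a=cv2.imread('pics/top3.png');b=cv2.imread('pics/scene3.png');cv2.imwrite('pics/b3.png',np.hstack([a,b]))
to(554,-24.4,100,73.8)"
```

```text
top 261 228
scene 291 191
shift [-0.92  0.48 19.65] roll 0.015 now [553.8 -23.4 119.7] yaw 73.89 tilt [ 0.0017  0.0017 -1.    ] t 5.42 F [-0.3  0.2  0.3] g 0.673
```

View pics/b3.png

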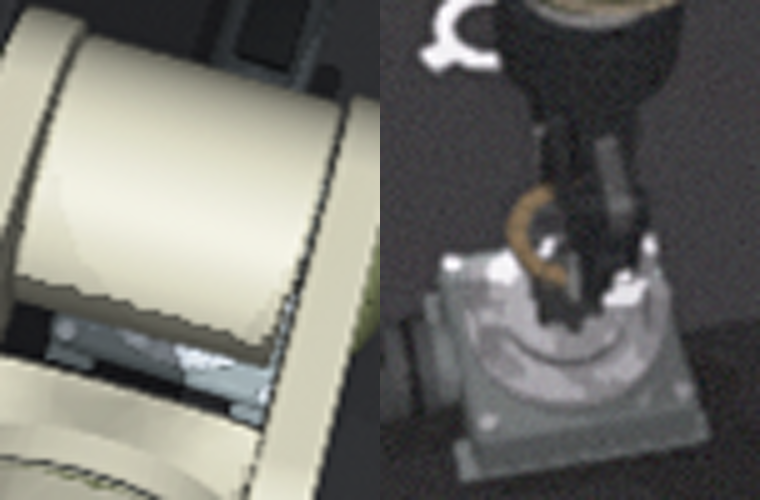

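The top view is hidden by the arm. The scene view shows the disc held level over the hub at crop (545,240). Lower gently and feel.

Call:
move_arm(
  rows=[
    [[-0.9,0.5,12,0,-0.2],[-0.9,0.5,22,0,-0.2],[-0.9,0.5,24,0,-0.2],[-0.9,0.5,25,0,-0.2],[-0.9,0.5,26,0,-0.2],[-0.9,0.5,27,0,-0.2],[-0.9,0.5,27,0,-0.2]],
  ],
)

```text
time_s: 6.3
eef_pos: [554.1, -24.4, 92.7]
ee_rot: [-0.0, 0.799, 0.601, 0.001]
force: [0.5, -0.2, -0.1]
grip_width: 0.674
```

Call:
move_arm(
  rows=[
    [[0,0,1,0,-0.2],[0,0,2,0,-0.2],[0,0,2,0,-0.2]],
  ],
)

```text
time_s: 6.68
eef_pos: [554.1, -24.6, 90.7]
ee_rot: [0.0, 0.799, 0.601, 0.001]
force: [-0.4, -1.0, -0.7]
grip_width: 0.673
```

No resistance yet. Go on by small steps.

Call:
move_arm(
  rows=[
    [[0,0,1,0,-0.2],[0,0,2,0,-0.2],[0,0,2,0,-0.2]],
  ],
)

```text
time_s: 7.05
eef_pos: [554.1, -24.6, 88.5]
ee_rot: [0.0, 0.799, 0.601, 0.001]
force: [-0.2, -2.0, -0.3]
grip_width: 0.676
```

Call:
move_arm(
  rows=[
    [[0,0,1,0,-0.2],[0,0,2,0,-0.2],[0,0,2,0,-0.2]],
  ],
)

```text
time_s: 7.42
eef_pos: [554.0, -24.6, 86.4]
ee_rot: [-0.0, 0.799, 0.601, 0.001]
force: [0.2, -1.5, -1.3]
grip_width: 0.674
```

Call:
move_arm(
  rows=[
    [[0,0,1.5,0,-0.2],[0,0,3,0,-0.2],[0,0,4,0,-0.2],[0,0,4,0,-0.2]],
  ],
)

```text
time_s: 7.92
eef_pos: [554.0, -24.6, 82.3]
ee_rot: [-0.0, 0.799, 0.601, 0.001]
force: [0.1, -1.8, -1.2]
grip_width: 0.674
```

Call:
move_arm(
  rows=[
    [[0,0,1.5,0,-0.2],[0,0,3,0,-0.2],[0,0,4,0,-0.2],[0,0,4,0,-0.2]],
  ],
)

```text
time_s: 8.43
eef_pos: [554.0, -24.6, 78.2]
ee_rot: [-0.0, 0.799, 0.601, 0.001]
force: [0.7, -2.0, -1.5]
grip_width: 0.672
```

Call:
move_arm(
  rows=[
    [[-0.4,0,1.5,0,-0.2],[-0.4,0,3,0,-0.2],[-0.4,0,4.5,0,-0.2],[-0.4,0,6,0,-0.2],[-0.4,0,7,0,-0.2],[-0.4,0,7,0,-0.2]],
  ],
)

```text
time_s: 9.18
eef_pos: [553.9, -25.0, 71.1]
ee_rot: [-0.0, 0.799, 0.601, 0.001]
force: [0.1, 0.0, -1.2]
grip_width: 0.672
```

Call:
move_arm(
  rows=[
    [[0,0,1,0,-0.2],[0,0,2,0,-0.2],[0,0,3,0,-0.2],[0,0,4,0,-0.2],[0,0,4,0,-0.2]],
  ],
)

```text
time_s: 9.8
eef_pos: [553.8, -24.9, 67.0]
ee_rot: [-0.0, 0.799, 0.601, 0.001]
force: [0.9, 0.5, -1.1]
grip_width: 0.674
```

Call:
move_arm(
  rows=[
    [[0,0,1,0,-0.2],[0,0,2,0,-0.2],[0,0,2,0,-0.2]],
  ],
)

```text
time_s: 10.18
eef_pos: [553.8, -24.9, 64.9]
ee_rot: [-0.0, 0.799, 0.601, 0.001]
force: [-0.2, -0.1, -0.9]
grip_width: 0.674
```

Call:
move_arm(
  rows=[
    [[0,0,0.5,0,-0.2],[0,0,1,0,-0.2],[0,0,1,0,-0.2]],
  ],
)

```text
time_s: 10.55
eef_pos: [553.8, -25.0, 64.4]
ee_rot: [-0.0, 0.799, 0.601, 0.001]
force: [-1.8, 0.9, 5.0]
grip_width: 0.674
```

Contact at TCP 64.4 with 5 N, where home was predicted (64.2), so the disc is down. Release and rise.

Call:
move_arm(
  rows=[
    [[0,0,-0.3,0,0.7],[0,0,-0.3,0,0.7],[0,0,-0.3,0,0.7],[0,0,-30,0,0.7],[0,0,-80,0,0.7],[0,0,-80,0,0.7]],
  ],
)

```text
time_s: 11.3
eef_pos: [555.4, -25.4, 147.9]
ee_rot: [0.003, 0.799, 0.601, 0.003]
force: [-0.6, -0.9, -0.8]
grip_width: 0.85
```

```bash
python3 -c "
from h import *
to(481.1,-247.9,60,100.2);to(481.1,-247.9,6,100.2)"
```

```text
shift [-234.5   -10.36   87.35] roll -4.383 now [555.4 -25.4 147.9] yaw 73.9 tilt [ 8.e-03 -4.e-04 -1.e+00] t 11.3 F [-0.6 -0.9 -0.8] g 0.85
shift [-234.6   -10.78  141.35] roll -4.383 now [555.4 -25.4 147.9] yaw 73.9 tilt [ 8.e-03 -4.e-04 -1.e+00] t 11.3 F [-0.6 -0.9 -0.8] g 0.85
```

Call:
move_arm(
  rows=[
    [[-120,-5,0,-4.38,0.65],[-234.5,-10.4,30,-4.38,0.65],[-234.5,-10.4,70,-4.38,0.65],[-234.5,-10.4,87,-4.38,0.65],[-234.5,-10.4,87,-4.38,0.65],[-234.5,-10.4,87,-4.38,0.65],[-234.5,-10.4,87,-4.38,0.65]],
  ],
)

```text
time_s: 12.18
eef_pos: [481.9, -246.9, 61.1]
ee_rot: [0.004, 0.641, 0.767, 0.003]
force: [-0.3, -0.6, -0.0]
grip_width: 0.826
```

```bash
python3 -c "
from h import *
import pickle
c=eyes.capture('top'); A=cv2.resize(c['color'][195:265,228:298],(500,500),interpolation=cv2.INTER_CUBIC)
c2=eyes.capture('scene');u,v=map(int,proj(c2,[554,-24,70]));B=cv2.resize(c2['color'][v-35:v+35,u-20:u+20],(286,500),interpolation=cv2.INTER_CUBIC)
cv2.imwrite('pics/b4.png',np.hstack([A,B]))
to(481.1,-247.9,6,100.2)"
```

```text
shift [-0.68 -1.46 55.23] roll 0.014 now [ 481.9 -246.9   61.2] yaw 100.28 tilt [ 0.0091 -0.0012 -1.    ] t 12.28 F [-0.5  1.   0.3] g 0.827
```

View pics/b4.png

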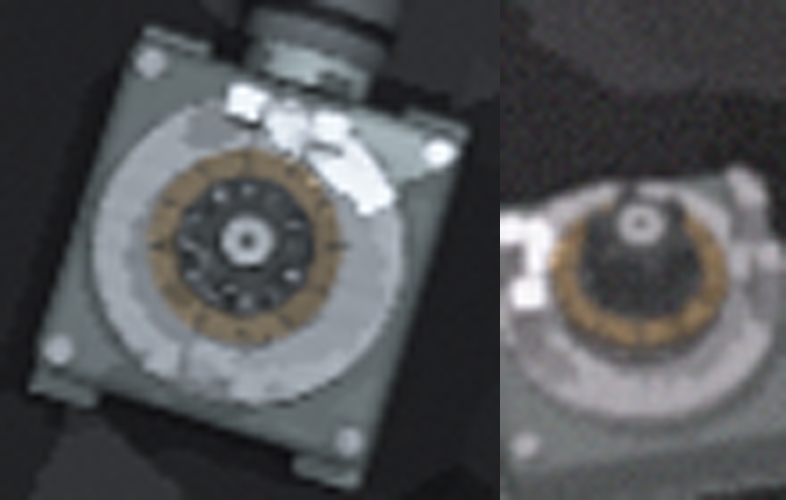

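The disc sits low and centred around the hub: its ring is at (245,245) in the left crop, and in the scene crop it lies on the first plate below the hub top. Now the separator.

Call:
move_arm(
  rows=[
    [[-0.7,-1,25,0,0.65],[-0.7,-1.5,45,0,0.65],[-0.7,-1.5,52,0,0.65],[-0.7,-1.5,54.5,0,0.65],[-0.7,-1.5,54.5,0,0.65]],
  ],
)

```text
time_s: 12.9
eef_pos: [481.5, -248.0, 7.4]
ee_rot: [0.005, 0.641, 0.768, 0.002]
force: [-0.3, -0.7, 0.3]
grip_width: 0.829
```

Call:
move_arm(
  rows=[
    [[0,0,0,0,-0.2],[0,0,0,0,-0.2],[0,0,0,0,-0.2],[0,0,0,0,-0.2],[0,0,0,0,-0.2]],
  ],
  squeeze=40,
)

```text
time_s: 13.52
eef_pos: [484.2, -250.3, 11.7]
ee_rot: [0.01, 0.641, 0.768, 0.002]
force: [-1.4, 1.7, 28.5]
grip_width: 0.402
```

The jaws rode up over the plate (opening 0.40, 28 N), so that grip missed. Lift clear, open and look again.

Call:
move_arm(
  rows=[
    [[0,0,-8,0,-0.2],[0,0,-40,0,0.65],[0,0,-100,0,0.65],[0,0,-160,0,0.65],[0,0,-160,0,0.65],[0,0,-160,0,0.65],[0,0,-160,0,0.65]],
  ],
)

```text
time_s: 14.4
eef_pos: [480.9, -248.6, 170.4]
ee_rot: [0.008, 0.641, 0.768, 0.002]
force: [0.1, -0.2, -0.2]
grip_width: 0.819
```

```bash
python3 -c "
from h import *
import pickle
c=eyes.capture('top'); pickle.dump(c,open('top5.pkl','wb')); A=cv2.resize(c['color'][224:304,318:398],(400,400),interpolation=cv2.INTER_CUBIC)
c2=eyes.capture('scene');pickle.dump(c2,open('scene5.pkl','wb'));u,v=map(int,proj(c2,[481,-248,5]));B=cv2.resize(c2['color'][v-40:v+40,u-40:u+40],(400,400),interpolation=cv2.INTER_CUBIC);print(u,v)
cv2.imwrite('pics/b5.png',np.hstack([A,B]))
to(481.1,-247.9,6,100.2)"
```

```text
274 145
shift [  2.45  -2.23 164.6 ] roll 0.018 now [ 481.1 -248.7  170.6] yaw 100.31 tilt [ 0.016  -0.0072 -0.9998] t 14.5 F [ 0.6 -0.2  0.4] g 0.822
```

View pics/b5.png

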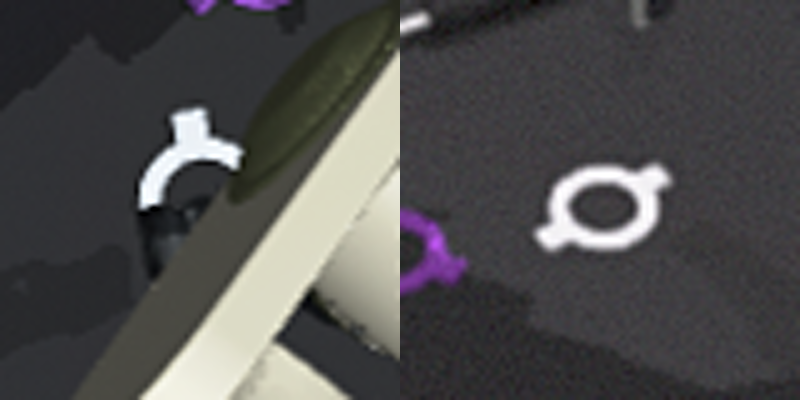

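The plate is still flat on the bench: top crop (195,165), scene crop (605,208), clear of the arm. I'll measure it again in the scene view, against the same measurement before the grip.

```bash
cat > m.py <<'E'
from h import *
import pickle
def sep(c,z,P0,tag,lo=150):
    hsv=cv2.cvtColor(c['color'],cv2.COLOR_BGR2HSV); m=((hsv[...,2]>lo)&(hsv[...,1]<60)).astype(np.uint8)*255
    u,v=map(int,proj(c,P0)); k=np.zeros_like(m); k[v-20:v+21,u-20:u+21]=m[v-20:v+21,u-20:u+21]
    cs,_=cv2.findContours(k,cv2.RETR_EXTERNAL,cv2.CHAIN_APPROX_NONE); k=max(cs,key=cv2.contourArea)[:,0,:]
    P=np.array([onplane(c,a,b,z)[:2] for a,b in k]); e=cv2.minEnclosingCircle(P.astype(np.float32)); d=P-e[0]; r=np.hypot(*d.T); t=d[r>35]; a=np.arctan2(t[:,1],t[:,0])
    print(tag,np.round(e[0],1),round(e[1],1),'yaw',np.degrees(np.angle(np.exp(2j*a).mean())/2),'ring r',r[r<34].mean(),'n',len(t))
E
python3 -c "
from m import *
sep(pickle.load(open('scene0.pkl','rb')),4,[481,-248,5],'before',110)
sep(pickle.load(open('scene5.pkl','rb')),4,[481,-248,5],'after',110)
"
```

```text
before [ 481.9 -244.8] 43.9 yaw 12.024825745006801 ring r 30.952315039134326 n 18
after [ 482.2 -247.1] 45.7 yaw 10.594649773359372 ring r 31.51663612001209 n 18
```

Call:
move_arm(
  rows=[
    [[0,0,60,0,0.56],[0,0,110,0,0.56]],
  ],
)

```text
time_s: 14.75
eef_pos: [482.4, -249.2, 58.5]
ee_rot: [0.008, 0.641, 0.768, 0.002]
force: [1.1, 0.3, -0.1]
grip_width: 0.781
```

```bash
python3 -c "
from h import *
to(481.4,-249.7,20,99.8);to(481.4,-249.7,5,99.8)"
```

```text
shift [ 0.   -1.62 38.44] roll 0.084 now [ 482.4 -249.2   58.5] yaw 100.3 tilt [ 0.0152 -0.0065 -0.9999] t 14.75 F [ 1.1  0.3 -0.1] g 0.781
shift [ 0.14 -1.83 53.43] roll 0.084 now [ 482.4 -249.2   58.5] yaw 100.3 tilt [ 0.0152 -0.0065 -0.9999] t 14.75 F [ 1.1  0.3 -0.1] g 0.781
```

Call:
move_arm(
  rows=[
    [[0.1,-1.7,30,0.08,0.56],[0.1,-1.8,45,0.08,0.56],[0.1,-1.8,50,0.08,0.56],[0.1,-1.8,53.5,0.08,0.56],[0.1,-1.8,54,0.08,0.56],[0.1,-1.8,54,0.08,0.56]],
  ],
)

```text
time_s: 15.5
eef_pos: [481.7, -249.9, 5.1]
ee_rot: [0.008, 0.644, 0.765, 0.002]
force: [0.8, -0.1, 0.1]
grip_width: 0.779
```

```bash
python3 -c "
from h import *
to(481.4,-249.7,5,99.8)"
```

```text
shift [ 0.29 -0.29  0.05] roll 0.004 now [ 481.7 -249.9    5.1] yaw 99.83 tilt [ 0.0161 -0.0072 -0.9998] t 15.5 F [ 0.8 -0.1  0.1] g 0.779
```

Call:
move_arm(
  rows=[
    [[0,0,0,0,0.25],[0,0,0,0,0.25],[0,0,0,0,0.25],[0,0,0,0,0.25]],
  ],
  squeeze=30,
)

```text
time_s: 16.0
eef_pos: [481.9, -250.0, 5.6]
ee_rot: [0.009, 0.644, 0.765, 0.002]
force: [-1.4, 0.6, 6.2]
grip_width: 0.681
```

Call:
move_arm(
  rows=[
    [[0,0,-0.5,0,-0.2],[0,0,-0.5,0,-0.2],[0,0,-20,0,-0.2],[0,0,-60,0,-0.2],[0,0,-110,0,-0.2],[0,0,-110,0,-0.2],[0,0,-110,0,-0.2]],
  ],
  squeeze=40,
)

```text
time_s: 16.88
eef_pos: [479.7, -248.9, 114.7]
ee_rot: [0.008, 0.644, 0.765, 0.002]
force: [-0.3, -0.1, -1.8]
grip_width: 0.674
```

```bash
python3 -c "
from m import *
c=eyes.capture('scene'); c2=eyes.capture('top'); pickle.dump(c,open('scene6.pkl','wb'))
u,v=map(int,proj(c,[481.7,-250,112]));print(u,v)
sep(c,113,[481.7,-250,112],'held',110)
v=max(v,40);u2,v2=map(int,proj(c2,[481.7,-250,112]))
cv2.imwrite('pics/b6.png',np.hstack([cv2.resize(k['color'][b-40:b+40,a-40:a+40],(400,400),interpolation=cv2.INTER_CUBIC) for k,a,b in((c,u,v),(c2,u2,v2))]))
to(553.8,-24.9,125,73.7)"
```

```text
273 116
held [ 491.  -253.5] 36.0 yaw 65.64258603091345 ring r 23.235850918153908 n 4
shift [207.84 111.52 -11.09] roll 4.354 now [ 479.6 -248.8  114.2] yaw 99.83 tilt [ 0.0145 -0.0059 -0.9999] t 16.98 F [-0.2 -0.3 -0.9] g 0.673
```

View pics/b6.png

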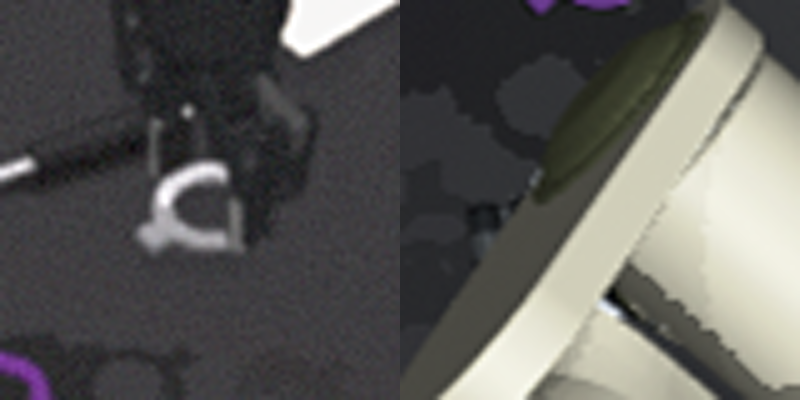

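The plate is held level (scene crop ring at (200,205), +x tab at (150,238)). I'll check the tab's direction from its pixels.

```bash
python3 -c "
from m import *
c=pickle.load(open('scene6.pkl','rb'))
g=cv2.cvtColor(c['color'],cv2.COLOR_BGR2GRAY); 
w=g[116:128,256:282]; ys,xs=np.where(w>105); P=np.array([onplane(c,a+256,b+116,113)[:2] for a,b in zip(xs,ys)])
C=np.array([479.6,-248.8]); 
for C in (C,C+[0.8,1.5]):
  d=P-C; r=np.hypot(*d.T); s=(r>33)&(r<46); t=d[s]; print(s.sum(),'tab yaw',np.degrees(np.arctan2(t[:,1],t[:,0]).mean()),'rmax',r[s].max())
"
```

```text
27 tab yaw 17.090292826615674 rmax 44.23994088274074
19 tab yaw 9.811821117903087 rmax 43.00480026495198
```

Call:
move_arm(
  rows=[
    [[60,32,-11,4.35,-0.2],[120,64,-11,4.35,-0.2],[207.8,111.5,-11,4.35,-0.2],[207.8,111.5,-11,4.35,-0.2],[207.8,111.5,-11,4.35,-0.2],[207.8,111.5,-11,4.35,-0.2],[207.8,111.5,-11,4.35,-0.2],[207.8,111.5,-11,4.35,-0.2]],
  ],
)

```text
time_s: 17.98
eef_pos: [553.6, -25.9, 124.7]
ee_rot: [0.007, 0.801, 0.599, 0.004]
force: [-0.4, 0.4, -0.8]
grip_width: 0.673
```

```bash
python3 -c "
from m import *
c=eyes.capture('scene'); pickle.dump(c,open('scene7.pkl','wb'))
u,v=map(int,proj(c,[554,-25,90]));print(u,v)
cv2.imwrite('pics/b7.png',cv2.resize(c['color'][v-35:v+35,u-45:u+45],None,fx=8,fy=8,interpolation=cv2.INTER_CUBIC))
to(553.8,-24.9,90,73.7)"
```

```text
291 193
shift [ 0.95 -0.62 34.81] roll -0.009 now [553.6 -25.8 124.8] yaw 73.65 tilt [ 0.0143 -0.0059 -0.9999] t 18.02 F [ 1.   0.7 -0.6] g 0.676
```

View pics/b7.png

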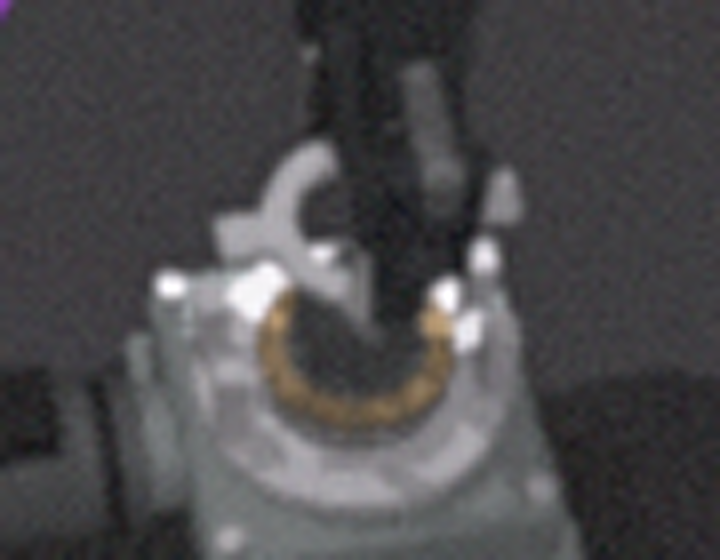

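Both tabs show beside the gripper: +x tab at crop (238,238), -x tab at (505,200). That gives the plate's yaw without needing its centre.

```bash
python3 -c "
from m import *
c=pickle.load(open('scene7.pkl','rb')); g=cv2.cvtColor(c['color'],cv2.COLOR_BGR2GRAY)
P=[]
for (u0,u1,v0,v1) in((271,279,183,193),(305,313,178,187)):
    w=g[v0:v1,u0:u1]; ys,xs=np.where(w>100); u,v=xs.mean()+u0,ys.mean()+v0; print(len(xs),u,v); print(w)
    P.append(onplane(c,u,v,121))
d=P[0]-P[1]; print(P,np.hypot(*d[:2]),'yaw',np.degrees(np.arctan2(d[1],d[0])))
"
```

```text
50 275.52 188.38
[[ 60  56  52  58  59  56  63  98]
 [ 64  64  77  84 100  99 107 132]
 [ 65  83 122 141 156 157 160 160]
 [ 62  91 147 165 169 170 166 171]
 [ 59  81 135 166 170 164 168 165]
 [ 58  72 123 161 165 168 162 160]
 [ 57  63 108 150 157 155 145 138]
 [ 59  60  85 123 124 123 124 149]
 [ 82  94  95 122 130 135 160 214]
 [129 146 144 165 180 205 226 240]]
23 308.4347826086956 182.30434782608697
[[ 43  48  55  68  77  60  63  57]
 [ 46  47  75 103 113  81  62  64]
 [ 38  54  98 133 146 100  62  58]
 [ 36  59 105 137 139 107  70  64]
 [ 30  68 116 134 135 111  75  60]
 [ 36  80 123 135 135 122  86  63]
 [ 44  85 130 132 136 119  85  59]
 [ 49  91 111 114 115  99  73  62]
 [ 46  71  76  69  75  67  62  61]]
[array([590.50472199, -33.86705999, 121.        ]), array([516.02937444, -14.49134051, 121.        ])] 76.9545053765106 yaw -14.58295623878997
```

Yaw comes out at -14.6 to -16° against the drive's -16.3°, so it's well placed to feel in. Lower it.

Call:
move_arm(
  rows=[
    [[0.9,-0.6,15,0,-0.2],[0.9,-0.6,28,0,-0.2],[0.9,-0.6,36,0,-0.2],[0.9,-0.6,38,0,-0.2],[0.9,-0.6,39,0,-0.2],[0.9,-0.6,39,0,-0.2]],
  ],
)

```text
time_s: 18.77
eef_pos: [554.0, -25.0, 86.1]
ee_rot: [0.007, 0.8, 0.599, 0.004]
force: [1.1, -0.5, -0.6]
grip_width: 0.672
```

Call:
move_arm(
  rows=[
    [[0,0,1,0,-0.2],[0,0,2,0,-0.2],[0,0,3,0,-0.2],[0,0,3,0,-0.2]],
  ],
)

```text
time_s: 19.27
eef_pos: [554.0, -25.0, 83.0]
ee_rot: [0.007, 0.8, 0.599, 0.004]
force: [-0.2, -0.2, 0.3]
grip_width: 0.678
```

Call:
move_arm(
  rows=[
    [[0,0,1,0,-0.2],[0,0,2,0,-0.2],[0,0,2,0,-0.2]],
  ],
)

```text
time_s: 19.65
eef_pos: [554.0, -25.0, 80.9]
ee_rot: [0.007, 0.8, 0.599, 0.004]
force: [0.2, 0.1, -0.8]
grip_width: 0.677
```

Call:
move_arm(
  rows=[
    [[0,0,1,0,-0.2],[0,0,2,0,-0.2],[0,0,2,0,-0.2]],
  ],
)

```text
time_s: 20.02
eef_pos: [554.0, -25.0, 78.8]
ee_rot: [0.007, 0.8, 0.599, 0.004]
force: [0.0, 0.1, -0.7]
grip_width: 0.675
```

Already below the prong tops with no force: the tabs are in the slots. Home is expected at TCP ≈ 69.6.

Call:
move_arm(
  rows=[
    [[0,0,1.5,0,-0.2],[0,0,3,0,-0.2],[0,0,5,0,-0.2],[0,0,7,0,-0.2],[0,0,7,0,-0.2]],
  ],
)

```text
time_s: 20.65
eef_pos: [554.0, -25.0, 71.6]
ee_rot: [0.006, 0.8, 0.599, 0.004]
force: [-0.3, 0.1, -0.5]
grip_width: 0.672
```

Call:
move_arm(
  rows=[
    [[0,0,1,0,-0.2],[0,0,2.2,0,-0.2],[0,0,2.2,0,-0.2]],
  ],
)

```text
time_s: 21.02
eef_pos: [554.1, -25.1, 69.9]
ee_rot: [0.007, 0.8, 0.599, 0.004]
force: [-1.8, 0.3, 4.6]
grip_width: 0.672
```

Contact at 69.9 with 4.6 N, as predicted. Release, rise, and move aside for a look.

Call:
move_arm(
  rows=[
    [[0,0,0,0,0.7],[0,0,0,0,0.7],[0,0,0,0,0.7],[0,0,-30,0,0.7],[0,0,-80,0,0.7],[-60,0,-100,0,0.7],[-120,0,-100,0,0.7],[-180,0,-100,0,0.7],[-220,0,-100,0,0.7],[-220,0,-100,0,0.7],[-220,0,-100,0,0.7]],
  ],
)

```text
time_s: 22.4
eef_pos: [490.9, -235.0, 170.2]
ee_rot: [0.006, 0.8, 0.599, 0.004]
force: [0.8, -0.1, 0.7]
grip_width: 0.849
```

```bash
python3 -c "
from m import *
c=eyes.capture('top'); c2=eyes.capture('scene');u,v=map(int,proj(c2,[554,-24,70]))
A=cv2.resize(c['color'][195:265,228:298],(400,400),interpolation=cv2.INTER_CUBIC);B=cv2.resize(c2['color'][v-35:v+35,u-35:u+35],(400,400),interpolation=cv2.INTER_CUBIC)
cv2.imwrite('pics/b8.png',np.hstack([A,B])); to(553.8,-24.9,90,73.7)"
```

```text
shift [218.92   0.25  79.94] roll 0.006 now [ 491.1 -234.5  170.3] yaw 73.74 tilt [ 0.0142 -0.0058 -0.9999] t 22.5 F [ 0.1 -0.7  0. ] g 0.85
```

View pics/b8.png

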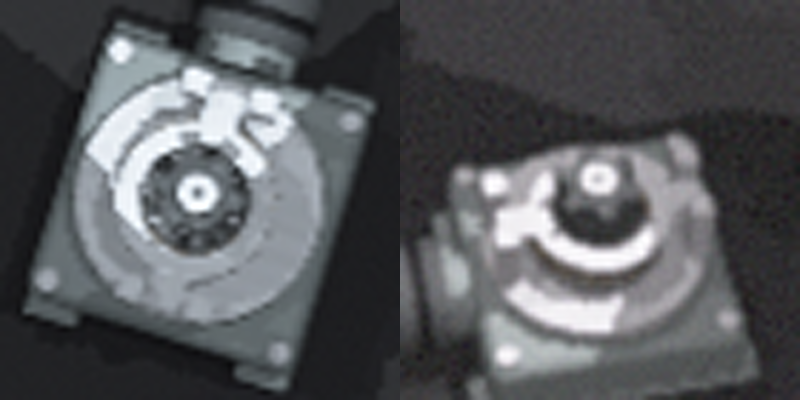

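The plate lies flat on the disc: the ring is centred on the hub at (195,195) in the left crop, its +x tab between the prongs at (222,110) and its -x tab at (175,295). Handing in.

```bash
python3 -c "
from rig import ctrl
print(ctrl.finish_job())"
```

```text
the job is handed in; nothing more can be done
None
```

The friction disc is home on the hub and the separator plate lies flat on it with both tabs in the slots. I handed the job in at about 22.5 s of the 61 s; the system reports no verdict.

- **Friction disc:** The camera views put the disc's teeth within about 3° of the hub's gaps. It slid down the splines without any feeling about and touched bottom at TCP 64.4 mm (64.2 predicted) with about 5 N.
- **Separator:** The first grip failed. The jaws rode up over the plate, pressed down with 28 N, and nudged it about 2 mm. I measured it again, gripped it lower and that held. It then went down between the prongs freely and came home at TCP 69.9 mm (69.6 predicted) with about 5 N.
- **Last picture:** The plate is flat and centred on the hub, a tab in each slot, and the arm is clear of everything.
- **Measurements that disagreed:** The scene view put the separator up to 3 mm and 2° away from the top view. The tool also ended tilted about 0.9° after the missed grip, which did not stop the plate from settling flat.

I did not check the bottle, the jar or the screwdriver in a picture at the end. The force readings came only at the end of each move, so short peaks in between would not have shown.

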